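# Weigh-in over: put perch, jar and bowl back in their own places

### The arm

A 6-joint arm with a two-finger parallel gripper is mounted at the origin on the work surface. World frame = base frame: x ahead of the robot, y to its left, z up, the work surface at z = 0. Lengths are in m, angles in rad, forces in N, time in s.
With the tool pointing down it reaches from about 0.4 to 0.825 m from the base axis. Payload 7 kg.
Tool frame: the origin (TCP) lies midway between the tips of the shut fingers; the grasp point (between the pads) lies 19 mm behind it; z points along the fingers, y is the line along which they close (so a half turn about z gives the same grasp; the last joint's range is limited). The gripper opens to 88 mm and grips with 3 to 60 N. Pads are 19 mm wide; open, the fingers measure 130 mm over their backs; the gripper's body (78 mm by 193 mm) begins 47 mm behind the grasp point.
Start: joints at [1.445, 0.359, 0.012, 0, -1.224, -0.288], TCP at [0.271, 0.618, 0.227] pointing down, gripper open.
Joint ranges: [-3.07, 3.07], [-1.43, 2.12], [-1.02, 1.25], [-3.03, 1.67], [-3.05, -0], [-3.03, 3.03]. Speed limits (rad/s): [2.39, 2.39, 3.01, 3.14, 3.14, 3.14].

### API

Orientations are given as [roll, pitch, yaw] about the fixed x, y, z axes, in that order (R = Rz(yaw) Ry(pitch) Rx(roll)).
In Python, from station import arm gives the robot as it stands. The module is installed in compiled form; this text tells all that it offers.
- The arm moves only by the tool carry_out, never from a script. Its argument "commands" is a list of rows, each a list of 4 numbers: the shift along the world's x, y, z in units of 50 mm (1.0 is 50 mm), then the turn about the world's z in units of 6 degrees (1.0 is 6 degrees). A call has exactly 10 rows; each row is the pose to reach, as a shift and turn from the pose commanded when the call began; what a row does not reach only later rows make up. A row lasts 1/8 s, in which the tool goes at most 62.5 mm and 10.7 degrees, less where a joint would pass 70% of its speed; a pose out of reach is approached as far as the arm can. A call with a gripper value outside its range is refused whole. "claw" is the closure, from 0 (fully open) to 1 (shut), set as the call begins (left out, the last holds). The fingers move at their own pace and stop on an object; "force" is the grip in N (left out, the last holds). Time passes only in rows, so rows that repeat a pose let the fingers close, or fill a call up. It gives the time, the measured TCP pose, the force, the opening and the grip force at its end, in the units of the state.
- arm.get_state(): the state, without advancing time (a new reading comes with each control period).
- arm.grab_frame(name): name is "scene" or "top"; returns a dict with "pixels" (420x560x3 uint8, red, green, blue), "fx", "fy", "cx", "cy" (pixels), "eye" and "orientation" of the camera in the world. Camera axes: x right, y down, z forward; pixel columns grow to the right and rows downward; lengths in m; the calibration is good to about 2 mm. A picture is of the moment at which its call begins. There is no depth.
- arm.job_done(): hands the job in; it is judged then, once.
Trained networks look in a picture, given as the dict that the camera call returned (one of the last four; its "shot" number tells which), for a name from the list of things; names that differ only in an ending like _2 or _b are one class to them, and where a whole thing is asked for, a point or a joint stands for the part that bears it (a point fixed in the world has none). Each returns a list of dicts, best first, with "conf" (0 to 1); they miss things now and then, are a little off and sometimes report something else, mostly with a low value. They report only what shows in the picture. A call takes as long as a camera call. They do not tell look-alikes from the thing itself.
- arm.regions_of(picture, query): "pixels" (420x560 bool, what is visible of it) and "uv" ([column, row] in pixels, amid what is visible of it).
- arm.mark_of(picture, query): "uv" ([column, row] in pixels: a listed point, or the origin of a listed thing).
The state is a dict: "t": time; "q": joint angles; "qd": joint speeds; "joint_efforts": joint torques, N m; "eef_pos": TCP position; "ee_rot": TCP orientation; "force": force on the tool from outside, world axes, zero at the start; "moment": the same for the moment, N m; "width": finger opening in m; "gripper_force": force on a finger pad.
Only numpy, scipy, OpenCV 4.12 (cv2) and the standard library are available. Lean on these libraries where they do the work, as an engineer would, in place of code of your own. Each camera call takes 0.05 s, during which the arm holds its last target. There are 200 camera calls.

### The job

The budgie has been weighed, and its perch is still standing on the scale; meanwhile the treat jar was put on the perch's square slate and the green bowl on the jar's round terracotta coaster. Put all three right, each standing upright in the middle of its own place: the perch on the slate, the jar on the terracotta coaster, and the bowl on the scale ready for weighing feed; the bare spot on the turntable is free for parking one meanwhile. Set the glass jar down without a knock, and leave the tin, the mug and the scoop where they are.

Things in the scene. Friction and masses are not known exactly. Their poses are not given: they have to be found in the camera images.
- jar: Closed glass treat jar with a screwed-on steel lid, one rigid piece, 104 mm high, about 260 g. Glass body 66 mm across up to 80 mm above the base, a 52 mm neck to 86 mm, steel lid 58 mm across from 86 to 104 mm. Origin: centre of its underside, z up. At the start it stands on the slate.
- bowl: Small green silicone bowl, stiff, open at the top, 40 mm high, about 55 g. Outside 48 mm across at the foot, 58 mm at 8 mm height, widening to 66 mm at the rim; wall 4 mm. Origin: centre of its underside, z up. At the start it stands on the terracotta coaster.
- perch: Wooden T-shaped training perch, 127 mm high, about 120 g: square foot 76 x 76 x 16 mm, round post 14 mm thick, and a round crossbar 14 mm thick and 130 mm long with its axis 120 mm above the underside. Origin: centre of the foot's underside, z up; the crossbar lies along its y axis, centred over the origin. At the start it stands on the scale. Which way the bar points at the end does not matter.
- scale: Flat digital kitchen scale, black, 165 x 130 mm, does not shift, with a round steel weighing plate 120 mm across whose flat top is 24 mm above the table. Origin: at table height under the centre of the plate, z up; the display lies towards its -x.
- slate: Square dark slate coaster lying on the turntable, 100 x 100 x 8 mm, about 210 g, loose. The perch's own place. Origin: centre of its underside, z up; the top is 8 mm above it; edges along its x and y.
- coaster: Round flat terracotta coaster lying on the turntable, 104 mm across and 8 mm thick, about 150 g, loose. The jar's own place. Origin: centre of its underside, z up; the top is 8 mm above it.
- turntable: White plastic turntable, a flat disc 360 mm across, its top 30 mm above the table; it turns if pushed sideways (about 0.1 N m) and stays where left. Origin: on its axis at table height, z up; the frame turns with the disc. The slate, the terracotta coaster and the tin lie on its +x, +y and -y axes in varying order, 105 mm out; the same place on its -x axis (x = -105 mm) is bare: the free spot.
- tin: Round closed metal tin standing on the turntable, 72 mm across, 44 mm high; leave it alone (turning the turntable carries it along). Origin: centre of its underside, z up.
- mug: White mug on the table, 76 mm across and 88 mm high, handle towards its +y; leave it alone. Origin: centre of its underside, z up.
- scoop: Small steel feed scoop lying on the table, 146 mm long, 46 mm wide, 28 mm high; leave it alone. Origin: on the table under the back wall of its pan; the pan reaches 70 mm to its +x, the handle 76 mm to its -x.
Mind the look-alikes: they are no part of the job. Of the things that look like the bowl, the smaller one is meant.

How it is judged:
At the end, for the whole second after the job is handed in: The bowl stands on the scale's plate, the jar on the terracotta coaster and the perch on the slate, each upright (within 0.08 rad), resting on its place, with its centre within 12 mm of the middle of that place, at rest; both coasters still lie on the turntable (horizontal distance between bowl and scale below 0.012 m and z of bowl in the frame of scale between 0.021 and 0.027 m and angle between each of bowl, jar, perch's own z axis and vertical below 0.08 rad and linear speed of each of bowl, jar, perch below 0.02 m/s and angular speed of each of bowl, jar, perch below 0.2 rad/s and horizontal distance between jar and coaster below 0.012 m and z of jar in the frame of coaster between 0.005 and 0.011 m and horizontal distance between perch and slate below 0.012 m and z of perch in the frame of slate between 0.005 and 0.011 m and distance between each of slate, coaster and turntable below 0.14 m); the robot touches nothing.
It fails at once if the tin, the mug or the scoop is moved (tin by more than 40 mm, the others by more than 25 mm) or knocked over (distance of tin from where it was at the start of the episode above 0.04 m or distance of any of mug, scoop from where it was at the start of the episode above 0.025 m or angle between any of tin, mug, scoop's own z axis and vertical above 0.5 rad).
It fails at once if the jar or the perch is tipped over (more than 0.6 rad) (angle between any of jar, perch's own z axis and vertical above 0.6 rad).
It fails at once if the glass jar is dropped (falling free at more than 0.4 m/s, a drop of about 10 mm) or banged down (more than 60 N against what it is set on) ((linear speed of jar above 0.4 m/s and contact force between the fingers and jar below 0.2 N) or contact force between jar and coaster above 60 N or contact force between jar and slate above 60 N or contact force between jar and turntable above 60 N or contact force between jar and scale above 60 N).
It also fails if it takes over 115 s, if anything falls off the work surface, if the arm or the gripper's body presses on something with over 40 N, if the wrist force passes 120 N, or if a joint passes its speed limit or range.

## Working session

There is one attempt and no reset: what is moved stays moved. The work goes in short steps, Python scripts to look and compute and a tool call to move; the robot and the scene stay as the last step left them, time stands still between calls to the robot, and variables do not carry over. Pictures are saved under pics/ and viewed, at most 14 in all, crops included, and the job is handed in when it is done.

Besides the shell and the picture viewer there is one more tool, called after "Call:" as name(argument=value, ...), one argument or row to a line, values as JSON. carry_out: Moves the arm, as the interface text tells. Its arguments: {"type":"object","properties":{"commands":{"type":"array","items":{"type":"array","items":{"type":"number"}}},"claw":{"type":"number"},"force":{"type":"number"}},"required":["commands"]}

```bash
mkdir -p pics
cat > h.py <<'E'
import numpy as np, cv2
from station import arm
from scipy.spatial.transform import Rotation as Rn
def rot(o):
    o=np.array(o,float)
    if o.shape==(3,3): return o
    return Rn.from_euler('xyz',o).as_matrix() if o.size==3 else Rn.from_quat(o).as_matrix()
def ray(f,uv,z):
    d=rot(f['orientation'])@np.array([(uv[0]-f['cx'])/f['fx'],(uv[1]-f['cy'])/f['fy'],1])
    e=np.array(f['eye']); return e+d*(z-e[2])/d[2]
def proj(f,p):
    c=rot(f['orientation']).T@(np.array(p)-np.array(f['eye'])); return np.array([f['fx']*c[0]/c[2]+f['cx'],f['fy']*c[1]/c[2]+f['cy']])
def save(f,n): cv2.imwrite('pics/'+n,f['pixels'][:,:,::-1])
E
python3 - <<'E'
from h import *
s=arm.get_state(); print(s['t'],s['eef_pos'],s['ee_rot'],s['width'])
Z=dict(jar=.038,bowl=.038,perch=.024,scale=0,slate=.03,coaster=.03,turntable=0,tin=.03,mug=0,scoop=0)
for n in('top','scene'):
    f=arm.grab_frame(n); save(f,n+'0.png'); print(n,f['eye'],f['orientation'],f['fx'])
    for q in Z:
        for m in arm.mark_of(f,q)[:4]: print(q,np.round(m['conf'],2),np.round(m['uv']),np.round(ray(f,m['uv'],Z[q]),3))
E
```

```text
0.0 [0.27124188 0.61756055 0.22564427] [ 3.13996582e+00 -1.57151003e-04 -4.13902624e-01] 0.08789566353276694
top [0.42282106 0.11492589 1.54392822] [-3.08521797  0.01061364 -1.56496374] 513.8150675343901
jar 0.79 [266. 172.] [0.604 0.198 0.038]
bowl 0.72 [216. 184.] [0.567 0.343 0.038]
bowl 0.66 [136. 179.] [0.58  0.581 0.038]
perch 0.82 [456. 232.] [ 0.431 -0.362  0.024]
perch 0.55 [453. 235.] [ 0.422 -0.356  0.024]
scale 0.57 [454. 232.] [ 0.43  -0.366  0.   ]
slate 0.9 [259. 173.] [0.602 0.218 0.03 ]
coaster 0.72 [216. 183.] [0.572 0.346 0.03 ]
turntable 0.91 [248. 204.] [0.512 0.252 0.   ]
tin 0.7 [225. 236.] [0.415 0.317 0.03 ]
tin 0.63 [365. 183.] [ 0.572 -0.095  0.03 ]
tin 0.44 [454. 232.] [ 0.43  -0.354  0.03 ]
mug 0.83 [425. 168.] [ 0.622 -0.281  0.   ]
scoop 0.63 [365. 186.] [ 0.568 -0.099  0.   ]
scene [1.56662056 0.06458724 0.77633546] [-2.1678076   0.01147087  1.49391011] 485.7500060223371
jar 0.88 [303. 238.] [0.599 0.202 0.038]
bowl 0.94 [356. 229.] [0.575 0.344 0.038]
perch 0.94 [ 95. 216.] [ 0.427 -0.352  0.024]
scale 0.93 [ 95. 223.] [ 0.43  -0.357  0.   ]
slate 0.88 [305. 243.] [0.611 0.208 0.03 ]
coaster 0.79 [357. 233.] [0.582 0.344 0.03 ]
turntable 0.56 [321. 228.] [0.511 0.263 0.   ]
tin 0.64 [337. 200.] [0.422 0.323 0.03 ]
mug 0.75 [109. 264.] [ 0.611 -0.281  0.   ]
scoop 0.78 [188. 247.] [ 0.561 -0.091  0.   ]
scoop 0.3 [358. 230.] [0.53  0.362 0.   ]
```

View pics/top0.png

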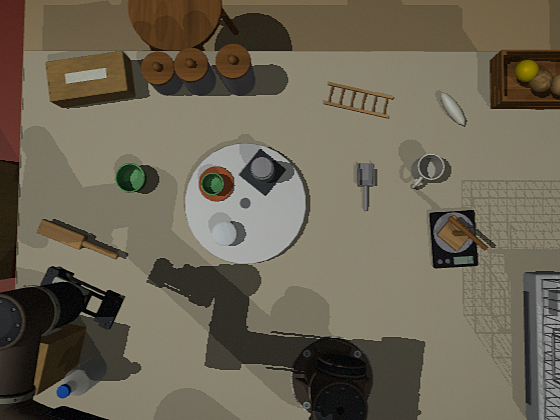

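View pics/scene0.png

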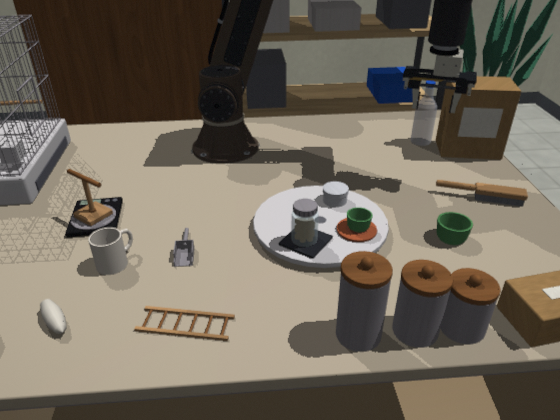

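The pictures show the turntable at top (246,203) carrying the jar on the slate (263,170), a green bowl on the terracotta coaster (214,183) and the tin (225,234). The perch is on the scale (455,233). A second, larger green bowl stands on the table (130,178).

Bowl candidates: (214,183) on terracotta and (130,178) on the table. The smaller one, on the coaster, is meant. Next I'll check this in a crop and compare the sizes.

```bash
cat >> h.py <<'E'
def circ(f,mask,z):
    c=max(cv2.findContours(mask.astype(np.uint8),cv2.RETR_EXTERNAL,cv2.CHAIN_APPROX_NONE)[0],key=cv2.contourArea)
    h=cv2.convexHull(c)[:,0,:]
    w=np.array([ray(f,p,z)[:2] for p in h],np.float32)
    (x,y),r=cv2.minEnclosingCircle(w); e=cv2.fitEllipse(w*1000) if len(w)>5 else None
    return np.round([x,y,2*r],4), (np.round(e[0],1),np.round(e[1],1)) if e else None
def rect(f,mask,z):
    c=max(cv2.findContours(mask.astype(np.uint8),cv2.RETR_EXTERNAL,cv2.CHAIN_APPROX_NONE)[0],key=cv2.contourArea)
    w=np.array([ray(f,p,z)[:2] for p in c[:,0,:]],np.float32)*1000
    return cv2.minAreaRect(w)
E
python3 - <<'E'
from h import *
f=arm.grab_frame('top')
cv2.imwrite('pics/c1.png',cv2.resize(f['pixels'][130:270,90:320,::-1],None,fx=3.4,fy=3.4,interpolation=2))
for q,z in dict(bowl=.078,turntable=.03,coaster=.038,slate=.038,tin=.074,jar=.142).items():
    for m in arm.regions_of(f,q)[:2]: print(q,round(m['conf'],2),m['uv'],*circ(f,m['pixels'],z), rect(f,m['pixels'],z) if q=='slate' else '')
for q in ('perch','scale'):
    for m in arm.regions_of(f,q)[:2]: print(q,round(m['conf'],2),m['uv'],rect(f,m['pixels'],.12 if q=='perch' else .02))
E
```

```text
bowl 0.95 [128.6, 177.3] [0.5781 0.5844 0.091 ] (array([579.6, 584.9]), array([85.1, 90.4])) 
bowl 0.67 [210.2, 184.6] [0.564  0.3507 0.0631] (array([564.1, 351. ]), array([61.8, 62.1])) 
turntable 0.59 [245.9, 206.8] [0.5125 0.2594 0.3591] (array([512.2, 260.2]), array([354.4, 357.2])) 
turntable 0.17 [262.9, 169.4] [0.6128 0.2072 0.0757] (array([612.7, 207.7]), array([67.9, 76.2])) 
coaster 0.61 [223.4, 181.6] [0.5697 0.3458 0.103 ] (array([569.8, 345.3]), array([ 99.2, 102.4])) 
slate 0.84 [254.8, 178.9] [0.6045 0.2099 0.1337] (array([602.7, 208.5]), array([119.2, 131.3])) ((603.8382568359375, 211.00418090820312), (101.72871398925781, 101.83538818359375), 51.804901123046875)
tin 0.65 [221.6, 234.4] [0.4227 0.3144 0.0729] (array([422.4, 314.7]), array([69.3, 72.3])) 
jar 0.83 [259.5, 171.2] [0.5965 0.2014 0.0703] (array([597.4, 201.3]), array([63.1, 70.9])) 
perch 0.78 [457.4, 233.5] ((410.504150390625, -348.85003662109375), (133.55230712890625, 76.40736389160156), 50.63844680786133)
scale 0.83 [450.4, 246.5] ((410.0226745605469, -354.5376892089844), (164.3302764892578, 131.88922119140625), 3.680983304977417)
scale 0.6 [457.0, 232.0] ((409.9770202636719, -380.17486572265625), (143.0545196533203, 81.17735290527344), 48.251930236816406)
```

View pics/c1.png

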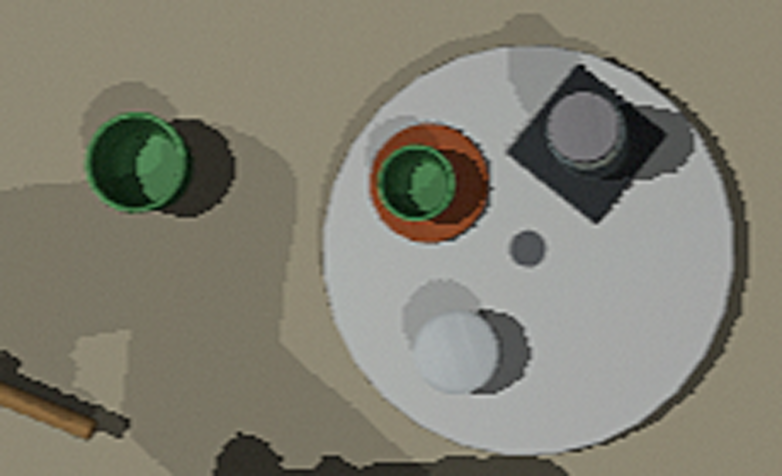

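The crop confirms the choice. The table bowl at (130,178) measures about 90 mm across and the one on the coaster about 63 mm, against 66 mm in the description, so the one on the coaster it is. Going above it.

Call:
carry_out(
  commands=[
    [0.6,-0.5,0,-0.9],
    [1.3,-1.1,0,-1.8],
    [2.0,-1.7,0,-2.8],
    [2.7,-2.4,0,-3.9],
    [3.4,-3.1,0,-5.0],
    [4.1,-3.7,-0.3,-6.0],
    [4.8,-4.3,-0.6,-7.0],
    [5.4,-4.9,-1.0,-8.0],
    [5.7,-5.2,-1.3,-8.7],
    [5.88,-5.34,-1.4,-9],
  ],
  claw=0,
  force=10,
)

```text
t: 2.8
eef_pos: [0.5658, 0.3497, 0.1555]
ee_rot: [3.14, -0.001, -1.359]
force: [-2.0, 0.1, 0.9]
width: 0.0874
gripper_force: 0.0
```

Run:
```python
from h import *
s=arm.get_state(); print(s['t'],s['eef_pos'],s['ee_rot'],s['q'])
f=arm.grab_frame('scene'); save(f,'s1.png')
for q,z in dict(bowl=.078,coaster=.038).items():
    for m in arm.regions_of(f,q)[:2]: print(q,round(m['conf'],2),m['uv'],*circ(f,m['pixels'],z))
    for m in arm.mark_of(f,q)[:2]: print(q,m['uv'],ray(f,m['uv'],.038 if q=='bowl' else .03))
cv2.imwrite('pics/c2.png',cv2.resize(f['pixels'][130:270,240:420,::-1],None,fx=4,fy=4))
```

```text
2.8 [0.56582912 0.34966025 0.15547649] [ 3.14012354e+00 -9.37314212e-04 -1.35868046e+00] [ 8.45962626e-01  3.92492321e-01 -1.04690400e-01 -1.30529177e-04
 -1.07535248e+00 -6.33785293e-01]
bowl 0.92 [357.6, 218.2] [0.5901 0.3472 0.11  ] (array([583.5, 345.4]), array([ 65.5, 118.5]))
bowl 0.74 [455.9, 229.1] [0.6407 0.5616 0.1435] (array([641.3, 567.1]), array([ 84.3, 146.4]))
bowl [357.9, 230.6] [0.58206802 0.34675592 0.038     ]
bowl [451.8, 237.2] [0.63118325 0.57397549 0.038     ]
coaster 0.65 [356.2, 234.9] [0.5762 0.3438 0.1099] (array([575.3, 345. ]), array([102.9, 111.6]))
coaster [356.6, 230.9] [0.57238021 0.34619095 0.03      ]
```

View pics/c2.png

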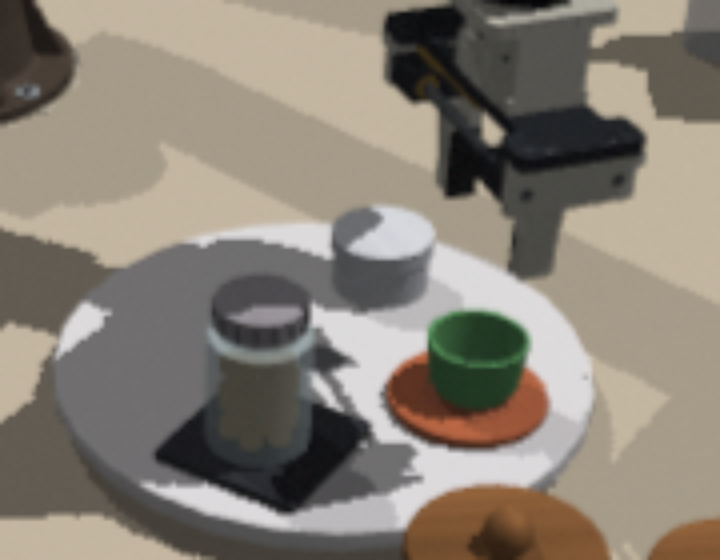

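Crop c2 shows the bowl's rim centred at about (359.3,216) in the full picture. The open gripper is up behind and to the right, and nothing has been touched. Checking the rim centre in this view.

Run:
```python
from h import *
f=arm.grab_frame('scene')
print(ray(f,(359.3,216),.078), proj(f,(.565,.351,.078)))
g=f['pixels'].astype(int); m=(g[:,:,1]>g[:,:,0]*1.3)&(g[:,:,1]>40); m[:, :335]=0; m[:,385:]=0; m[:195]=0;m[245:]=0
print(np.argwhere(m).min(0),np.argwhere(m).max(0))
import math
P=np.array([proj(f,(.565+.033*math.cos(a),.351+.033*math.sin(a),.078)) for a in np.arange(0,6.3,.1)]); print(P.min(0),P.max(0))
P=np.array([proj(f,(.565+.024*math.cos(a),.351+.024*math.sin(a),.038)) for a in np.arange(0,6.3,.1)]); print(P.min(0),P.max(0))
```

```text
[0.57439856 0.34858205 0.078     ] [359.42059859 213.86316709]
[208 347] [231 371]
[346.33672524 206.71805223] [372.58806757 221.33884957]
[348.72419739 221.29261834] [367.46396287 232.13559283]
```

Call:
carry_out(
  commands=[
    [0,0,-0.3,0],
    [0,0.02,-0.7,0],
    [0,0.02,-1.1,0],
    [0,0.02,-1.5,0],
    [0,0.02,-1.8,0],
    [0,0.02,-2.0,0],
    [0,0.02,-2.1,0],
    [0,0.02,-2.15,0],
    [0,0.02,-2.15,0],
    [0,0.02,-2.15,0],
  ],
)

```text
t: 4.35
eef_pos: [0.5657, 0.3522, 0.0496]
ee_rot: [-3.141, 0.0, -1.356]
force: [0.0, -0.2, -0.6]
width: 0.0876
gripper_force: 0.0
```

Call:
carry_out(
  commands=[
    [0,0,0,0],
    [0,0,0,0],
    [0,0,0,0],
    [0,0,0,0],
    [0,0,0,0],
    [0,0,0,0],
    [0,0,0,0],
    [0,0,0,0],
    [0,0,0,0],
    [0,0,0,0],
  ],
  claw=1,
  force=10,
)

```text
t: 5.6
eef_pos: [0.5655, 0.3521, 0.0492]
ee_rot: [-3.141, 0.0, -1.356]
force: [0.2, -0.7, 3.4]
width: 0.0637
gripper_force: 9.9
```

Call:
carry_out(
  commands=[
    [0,0,0.4,0],
    [0,0,0.8,0],
    [0,0,1.2,0],
    [-0.3,-0.4,1.2,1],
    [-0.7,-1.1,1.2,2.2],
    [-1.1,-1.8,1.2,3.6],
    [-1.5,-2.5,1.2,5],
    [-1.9,-3.1,1.2,6.2],
    [-2.15,-3.45,1.2,7],
    [-2.21,-3.54,1.2,7],
  ],
)

```text
t: 6.85
eef_pos: [0.4541, 0.1741, 0.1091]
ee_rot: [-3.142, 0.0, -0.624]
force: [0.4, 0.6, 0.6]
width: 0.0638
gripper_force: 9.9
```

Call:
carry_out(
  commands=[
    [0,0,-0.2,0],
    [0,0,-0.4,0],
    [0,0,-0.7,0],
    [0,0,-0.9,0],
    [0,0,-1.1,0],
    [0,0,-1.2,0],
    [0,0,-1.3,0],
    [0,0,-1.34,0],
    [0,0,-1.34,0],
    [0,0,-1.34,0],
  ],
)

```text
t: 8.1
eef_pos: [0.4551, 0.1751, 0.0423]
ee_rot: [-3.141, -0.0, -0.623]
force: [-0.3, 0.3, 0.5]
width: 0.0639
gripper_force: 9.9
```

Call:
carry_out(
  commands=[
    [0,0,-0.02,0],
    [0,0,-0.02,0],
    [0,0,-0.02,0],
    [0,0,-0.02,0],
    [0,0,0.3,0],
    [0,0,0.9,0],
    [0,0,1.6,0],
    [0,0,2.3,0],
    [0,0,2.8,0],
    [0,0,3.0,0],
  ],
  claw=0,
)

```text
t: 9.35
eef_pos: [0.4554, 0.1754, 0.1935]
ee_rot: [-3.139, -0.001, -0.623]
force: [0.5, 0.1, -0.3]
width: 0.0876
gripper_force: 0.0
```

Run:
```python
from h import *
import math
s=arm.get_state(); print(s['t'],s['eef_pos'],s['ee_rot'],s['q'][5],s['width'])
f=arm.grab_frame('top'); save(f,'t2.png')
for q,z in dict(bowl=.07,turntable=.03,coaster=.038,jar=.142).items():
    for m in arm.regions_of(f,q)[:2]: print(q,round(m['conf'],2),m['uv'],*circ(f,m['pixels'],z))
f=arm.grab_frame('scene'); save(f,'s2.png')
for q,z in dict(jar=.142,bowl=.07).items():
    for m in arm.regions_of(f,q)[:2]:
        a=np.argwhere(m['pixels'])[:,::-1]; print(q,m['uv'],a.min(0),a.max(0))
def bb(p,prof):
    P=np.array([proj(f,(p[0]+r*math.cos(a),p[1]+r*math.sin(a),z)) for r,z in prof for a in np.arange(0,6.3,.1)]); return P.min(0),P.max(0)
print(bb((.600,.203),[(.033,.038),(.033,.118),(.029,.142)]))
```

```text
9.35 [0.45536236 0.17539038 0.19348384] [-3.13916399e+00 -5.18578471e-04 -6.23138062e-01] 0.17593280424032856 0.08759268341468818
bowl 0.92 [129.1, 175.7] [0.5823 0.5885 0.0907] (array([582.3, 588.5]), array([87. , 89.5]))
turntable 0.63 [235.9, 190.7] [0.5143 0.2602 0.3569] (array([515.2, 259.8]), array([351.4, 354.4]))
turntable 0.63 [263.5, 167.8] [0.6117 0.209  0.0776] (array([612. , 208.7]), array([68.5, 77.6]))
coaster 0.97 [212.1, 179.0] [0.5686 0.3463 0.105 ] (array([568.7, 345.9]), array([103. , 103.9]))
jar 0.6 [261.5, 168.6] [0.5984 0.201  0.0746] (array([599.1, 201. ]), array([65.9, 75. ]))
jar [303.0, 224.6] [291 199] [318 246]
bowl [453.8, 226.0] [436 211] [473 245]
bowl [285.7, 204.8] [275 191] [298 214]
(array([289.84299584, 196.75854525]), array([317.38057728, 246.05437955]))
```

View pics/s2.png

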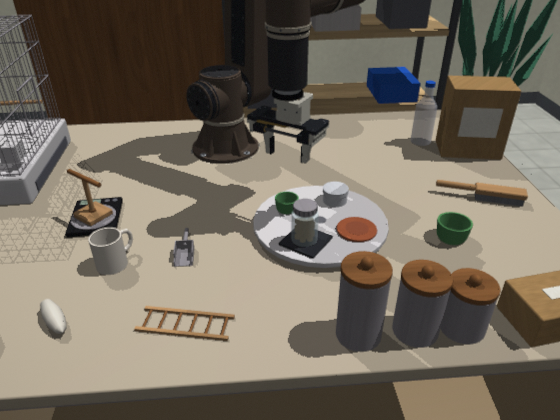

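The bowl stands parked on the bare spot at (286,204) in the scene view. The large bowl is at (453,228), the jar at (304,223), and the coaster at (357,230) is bare. Jar estimate: (0.603, 0.205). Going above it.

Call:
carry_out(
  commands=[
    [0.4,0.08,0,0],
    [0.9,0.18,0,0],
    [1.5,0.3,0,0],
    [2.1,0.42,0,0],
    [2.6,0.52,0,0],
    [2.95,0.59,0,0],
    [2.95,0.59,-0.2,0],
    [2.95,0.59,-0.5,0],
    [2.95,0.59,-0.7,0],
    [2.95,0.59,-0.7,0],
  ],
)

```text
t: 11.0
eef_pos: [0.6014, 0.2041, 0.1559]
ee_rot: [3.14, 0.001, -0.623]
force: [0.3, 0.3, 0.3]
width: 0.0875
gripper_force: 0.0
```

Run:
```python
from h import *
s=arm.get_state(); print(s['t'],s['eef_pos'])
f=arm.grab_frame('scene'); cv2.imwrite('pics/c3.png',cv2.resize(f['pixels'][140:270,240:400,::-1],None,fx=4.5,fy=4.5))
print(proj(f,s['eef_pos']))
```

```text
11.0 [0.60141394 0.20414711 0.15588182]
[304.62014511 198.62390959]
```

View pics/c3.png

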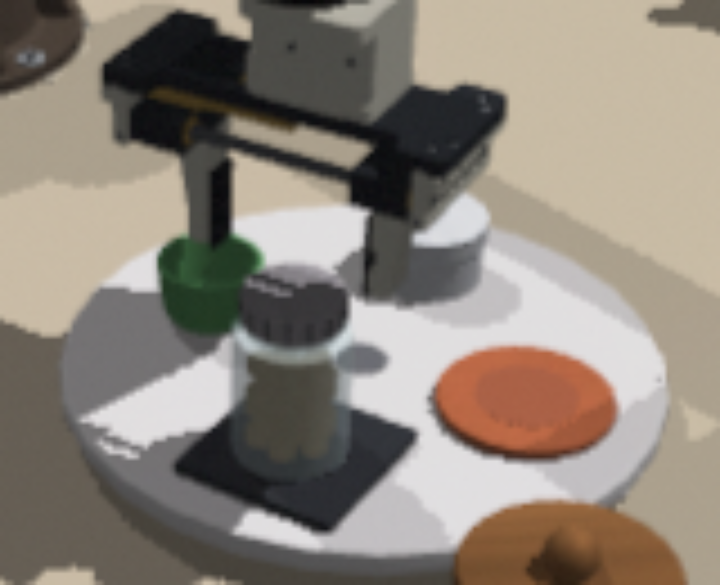

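Crop c3 shows the lid's top centred at about (305.7,203.8) in the full picture, within about 2 mm of under the TCP. Descending and gripping.

Call:
carry_out(
  commands=[
    [0.02,0.03,-0.2,0],
    [0.02,0.03,-0.4,0],
    [0.02,0.03,-0.6,0],
    [0.02,0.03,-0.8,0],
    [0.02,0.03,-1.0,0],
    [0.02,0.03,-1.2,0],
    [0.02,0.03,-1.35,0],
    [0.02,0.03,-1.42,0],
    [0.02,0.03,-1.42,0],
    [0.02,0.03,-1.42,0],
  ],
)

```text
t: 12.3
eef_pos: [0.6037, 0.2061, 0.0864]
ee_rot: [-3.141, -0.0, -0.623]
force: [-0.1, -0.0, -0.7]
width: 0.0879
gripper_force: 0.0
```

Call:
carry_out(
  commands=[
    [0,0,0,0],
    [0,0,0,0],
    [0,0,0,0],
    [0,0,0,0],
    [0,0,0,0],
    [0,0,0,0],
    [0,0,0,0],
    [0,0,0,0],
    [0,0,0,0],
    [0,0,0,0],
  ],
  claw=1,
  force=25,
)

```text
t: 13.55
eef_pos: [0.6035, 0.206, 0.0862]
ee_rot: [-3.141, -0.0, -0.623]
force: [-2.1, 0.3, 3.6]
width: 0.0657
gripper_force: 25.0
```

Call:
carry_out(
  commands=[
    [0,0,0.15,0],
    [0,0,0.4,0],
    [0,0,0.7,0],
    [0,0,0.8,0],
    [0,0.1,0.8,0],
    [0,0.25,0.8,0],
    [0,0.3,0.8,0],
    [0,0.3,0.8,0],
    [0,0.3,0.8,0],
    [0,0.3,0.8,0],
  ],
)

```text
t: 14.8
eef_pos: [0.6034, 0.2209, 0.126]
ee_rot: [3.141, 0.0, -0.623]
force: [-0.4, -0.1, -3.0]
width: 0.0656
gripper_force: 25.0
```

Run:
```python
from h import *
s=arm.get_state(); print(s['t'],s['eef_pos'],s['force'],s['width'])
f=arm.grab_frame('top'); save(f,'t3.png')
for q,z in dict(turntable=.03,coaster=.038,slate=.038,tin=.074).items():
    for m in arm.regions_of(f,q)[:2]: print(q,round(m['conf'],2),m['uv'],*circ(f,m['pixels'],z))
f=arm.grab_frame('scene'); save(f,'s3.png')
for m in arm.regions_of(f,'coaster')[:1]: print(circ(f,m['pixels'],.036))
for m in arm.regions_of(f,'jar')[:1]:
    a=np.argwhere(m['pixels'])[:,::-1]; print(m['uv'],a.min(0),a.max(0),'tcp',proj(f,s['eef_pos']))
```

```text
14.8 [0.6034119  0.22086294 0.12598715] [-0.36805761 -0.13363808 -3.02219252] 0.06555734551209884
turntable 0.88 [256.7, 211.3] [0.5057 0.2329 0.3521] (array([504.6, 232.5]), array([297.9, 343.1]))
coaster 0.79 [223.6, 191.2] [0.5479 0.3302 0.0842] (array([543. , 323.5]), array([35.8, 90.5]))
slate 0.71 [248.6, 181.7] [0.572  0.2421 0.0339] (array([574. , 241.5]), array([12.3, 35.7]))
tin 0.7 [224.9, 233.6] [0.4244 0.3117 0.0704] (array([426. , 309.2]), array([58.3, 70.6]))
(array([0.5722, 0.3468, 0.1104]), (array([572. , 345.7]), array([101. , 109.5])))
[310.1, 212.1] [298 187] [324 233] tcp [311.33129439 209.19421826]
```

View pics/s3.png

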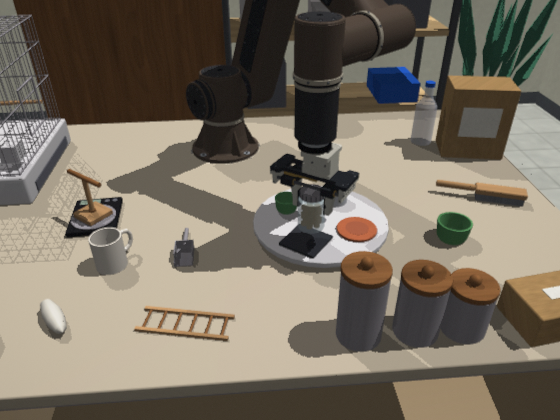

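The jar hangs in the grip at (311,212), and coaster and slate haven't moved. Moving over the coaster, then down slowly.

Call:
carry_out(
  commands=[
    [-0.05,0.2,0,0],
    [-0.15,0.55,0,0],
    [-0.28,1.0,0,0],
    [-0.41,1.5,0,0],
    [-0.53,1.95,0,0],
    [-0.62,2.25,0,0],
    [-0.67,2.43,0,0],
    [-0.69,2.5,-0.1,0],
    [-0.69,2.5,-0.2,0],
    [-0.69,2.5,-0.3,0],
  ],
)

```text
t: 16.45
eef_pos: [0.569, 0.3453, 0.1105]
ee_rot: [3.141, 0.0, -0.624]
force: [-0.3, -0.3, -3.7]
width: 0.0657
gripper_force: 25.0
```

Call:
carry_out(
  commands=[
    [0,0,-0.1,0],
    [0,0,-0.2,0],
    [0,0,-0.3,0],
    [0,0,-0.36,0],
    [0,0,-0.41,0],
    [0,0,-0.45,0],
    [0,0,-0.47,0],
    [0,0,-0.48,0],
    [0,0,-0.48,0],
    [0,0,-0.48,0],
  ],
)

```text
t: 17.7
eef_pos: [0.569, 0.3461, 0.0872]
ee_rot: [-3.141, -0.0, -0.623]
force: [0.5, 0.5, -3.0]
width: 0.0653
gripper_force: 25.0
```

Call:
carry_out(
  commands=[
    [0,0,-0.01,0],
    [0,0,-0.01,0],
    [0,0,-0.02,0],
    [0,0,-0.02,0],
    [0,0,-0.03,0],
    [0,0,-0.03,0],
    [0,0,-0.03,0],
    [0,0,-0.03,0],
    [0,0,-0.03,0],
    [0,0,-0.03,0],
  ],
)

```text
t: 18.95
eef_pos: [0.569, 0.346, 0.0862]
ee_rot: [-3.141, -0.0, -0.623]
force: [-1.8, -2.0, 6.0]
width: 0.0654
gripper_force: 25.0
```

Run:
```python
from h import *
s=arm.get_state(); print(s['t'],s['eef_pos'],s['force'],s['width'])
f=arm.grab_frame('scene'); save(f,'s4.png')
cv2.imwrite('pics/c4.png',cv2.resize(f['pixels'][150:270,270:430,::-1],None,fx=4.5,fy=4.5))
```

```text
18.95 [0.56904746 0.34600947 0.0862312 ] [-1.82989085 -1.97915153  6.02427779] 0.0654147434409253
```

View pics/c4.png

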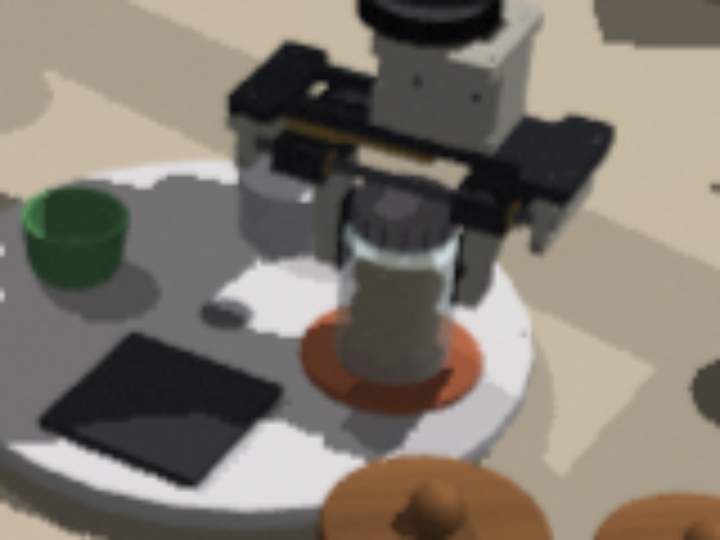

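Crop c4 shows the jar standing on the coaster with margins left 37 and right 36 crop pixels, so it is centred. Contact force is about 9 N. Releasing and rising.

Call:
carry_out(
  commands=[
    [0,0,0,0],
    [0,0,0,0],
    [0,0,0,0],
    [0,0,0,0],
    [0,0,0,0],
    [0,0,0.4,0],
    [0,0,1.0,0],
    [0,0,1.7,0],
    [0,0,2.4,0],
    [0,0,2.6,0],
  ],
  claw=0,
)

```text
t: 20.25
eef_pos: [0.5698, 0.3467, 0.2185]
ee_rot: [-3.137, -0.001, -0.623]
force: [-0.6, 0.6, -0.9]
width: 0.0876
gripper_force: 0.0
```

Run:
```python
from h import *
import math
s=arm.get_state(); print(s['t'],s['eef_pos'],s['ee_rot'],s['q'])
f=arm.grab_frame('top'); save(f,'t5.png')
cv2.imwrite('pics/c5.png',cv2.resize(f['pixels'][190:290,410:510,::-1],None,fx=5.5,fy=5.5,interpolation=2))
for m in arm.regions_of(f,'slate')[:1]: print('slate',m['conf'],rect(f,m['pixels'],.038))
for m in arm.regions_of(f,'scale')[:2]: print('scale',m['conf'],rect(f,m['pixels'],.02))
for q,z in (('scale',0),('perch',.024)):
  for m in arm.mark_of(f,q)[:2]: print(q,m['conf'],ray(f,m['uv'],z))
for m in arm.regions_of(f,'perch')[:1]:
  print(rect(f,m['pixels'],.127))
f=arm.grab_frame('scene')
cv2.imwrite('pics/c6.png',cv2.resize(f['pixels'][155:245,50:150,::-1],None,fx=5.5,fy=5.5,interpolation=2))
for q,z in (('scale',0),('perch',.024)):
  for m in arm.mark_of(f,q)[:2]: print(q,m['conf'],ray(f,m['uv'],z))
```

```text
20.25 [0.56984958 0.34670705 0.2184847 ] [-3.13744075e+00 -1.02461487e-03 -6.23030198e-01] [ 8.38580575e-01  3.47813832e-01 -2.29216521e-02  6.08348121e-04
 -1.19582208e+00  1.08966074e-01]
slate 0.65 ((603.8052978515625, 209.85836791992188), (103.64068603515625, 100.21400451660156), 51.853248596191406)
scale 0.82 ((409.8670349121094, -354.3641357421875), (163.72744750976562, 132.24038696289062), 3.786748170852661)
scale 0.92 [ 0.42132619 -0.35412716  0.        ]
perch 0.62 [ 0.43497272 -0.36431157  0.024     ]
((411.91241455078125, -344.6177062988281), (128.393310546875, 76.19453430175781), 44.82401657104492)
scale 0.87 [ 0.42726907 -0.36393584  0.        ]
perch 0.93 [ 0.42663147 -0.35018664  0.024     ]
```

View pics/c5.png

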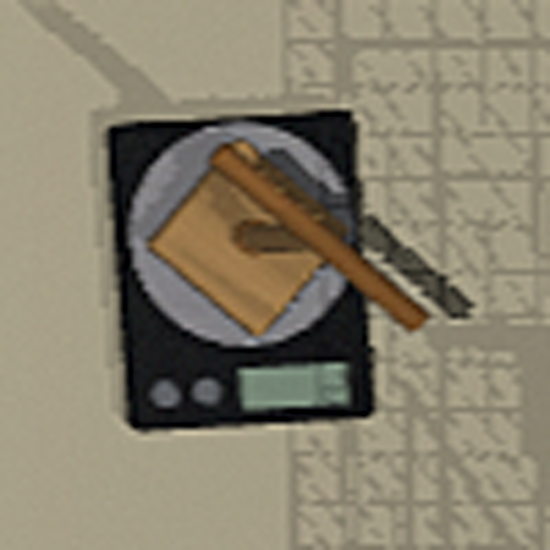

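View pics/c6.png

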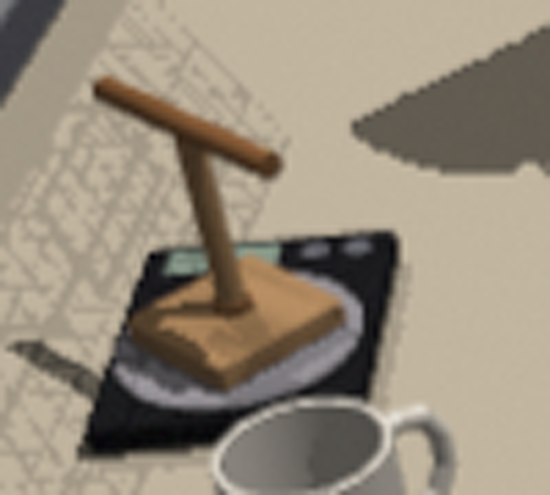

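The crops show the bar's ends in the top view at about (450.4,218.7) and (485.8,248.5), and in the scene view at about (68.2,170.8) and (99.5,184.6). The steel plate's centre in the top view is at about (454.5,232.5).

Run:
```python
from h import *
for n,a,b in(('top',(450.4,218.7),(485.8,248.5)),('scene',(68.2,170.8),(99.5,184.6))):
    f=arm.grab_frame(n); A=ray(f,a,.144);B=ray(f,b,.144); d=B-A
    print(n,A,B,(A+B)/2,np.linalg.norm(d),np.degrees(np.arctan2(d[1],d[0])))
    if n=='top':
        print('plate',ray(f,(454.5,232.5),.024))
        for c in((240,140),(148,243),(260,335),(335,235)): print(ray(f,(410+c[0]/5.5,190+c[1]/5.5),.04))
        print('post foot', ray(f,(410+250/5.5,190+237/5.5),.04))
```

```text
top [ 0.46538861 -0.31117309  0.144     ] [ 0.38530073 -0.40564964  0.144     ] [ 0.42534467 -0.35841136  0.144     ] 0.12385430591075165 -130.28798272263322
plate [ 0.42847507 -0.35924302  0.024     ]
[ 0.47807519 -0.35235414  0.04      ]
[ 0.42322582 -0.30311643  0.04      ]
[ 0.37502519 -0.36162308  0.04      ]
[ 0.42803148 -0.40186085  0.04      ]
post foot [ 0.42671299 -0.35700104  0.04      ]
scene [ 0.38503619 -0.406223    0.144     ] [ 0.46713873 -0.30592679  0.144     ] [ 0.42608746 -0.35607489  0.144     ] 0.12961542110723656 50.69622032356058
```

Call:
carry_out(
  commands=[
    [-0.1,-0.4,0,-0.4],
    [-0.25,-1.0,0,-1.2],
    [-0.4,-1.8,0,-2.1],
    [-0.55,-2.6,0,-3.0],
    [-0.7,-3.4,0,-3.9],
    [-0.85,-4.2,0,-4.8],
    [-1.0,-5.0,0,-5.7],
    [-1.2,-5.8,0,-6.6],
    [-1.35,-6.5,0,-7.4],
    [-1.45,-7.0,0,-7.9],
  ],
)

```text
t: 22.05
eef_pos: [0.4952, -0.006, 0.2158]
ee_rot: [-3.141, 0.0, -1.455]
force: [0.3, 0.9, -0.7]
width: 0.0878
gripper_force: 0.0
```

Call:
carry_out(
  commands=[
    [-0.15,-0.7,0,-0.7],
    [-0.3,-1.5,0,-1.6],
    [-0.45,-2.3,0,-2.5],
    [-0.6,-3.1,0,-3.4],
    [-0.75,-3.9,0,-4.3],
    [-0.95,-4.7,0,-5.2],
    [-1.15,-5.5,0,-6.1],
    [-1.3,-6.3,0,-7.0],
    [-1.4,-6.9,0,-7.6],
    [-1.43,-7.07,0,-7.73],
  ],
)

```text
t: 23.3
eef_pos: [0.4236, -0.3589, 0.2154]
ee_rot: [3.141, -0.0, -2.264]
force: [-0.4, 0.1, -0.7]
width: 0.0876
gripper_force: 0.0
```

Run:
```python
from h import *
s=arm.get_state(); print(s['t'],s['eef_pos'],s['ee_rot'],s['q'])
f=arm.grab_frame('scene')
cv2.imwrite('pics/c7.png',cv2.resize(f['pixels'][115:245,30:180,::-1],None,fx=4.5,fy=4.5,interpolation=2))
print(proj(f,s['eef_pos']))
f=arm.grab_frame('top')
m=arm.regions_of(f,'jar')
print([circ(f,x['pixels'],.142) for x in m[:1]],[circ(f,x['pixels'],.038) for x in arm.regions_of(f,'coaster')[:1]],[rect(f,x['pixels'],.038) for x in arm.regions_of(f,'slate')[:1]])
```

```text
23.3 [ 0.42358577 -0.35893099  0.21536036] [ 3.14127843e+00 -1.58134918e-04 -2.26386757e+00] [-3.50205334e-01  1.70524602e-01 -2.71421126e-01  4.78864071e-05
 -1.12919970e+00 -3.42886408e-01]
[ 76.04385913 152.7112125 ]
[(array([0.5631, 0.3388, 0.0769]), (array([565.2, 337.4]), array([63.7, 77. ])))] [(array([0.5682, 0.3459, 0.104 ]), (array([568. , 345.7]), array([101.6, 103.2])))] [((603.9874267578125, 209.76272583007812), (99.96185302734375, 99.73198699951172), 51.804908752441406)]
```

View pics/c7.png

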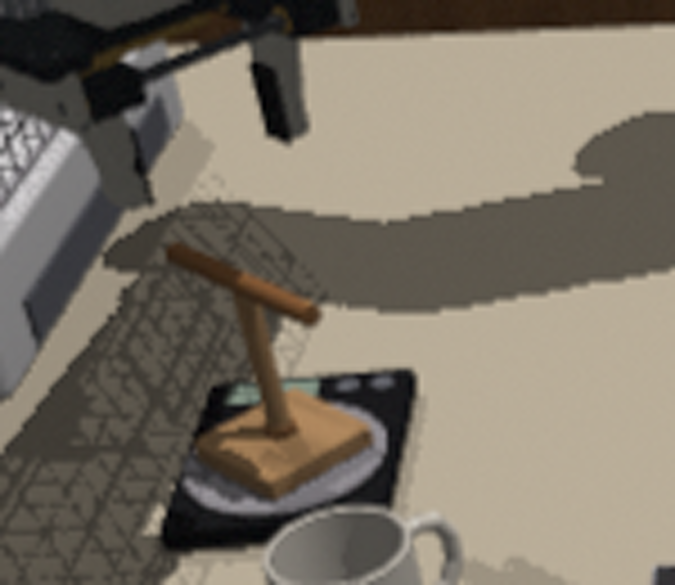

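Crop c7 shows the gripper above and aligned across the bar, with clear space around it. Descending and gripping the bar at the post.

Call:
carry_out(
  commands=[
    [0.04,0.04,-0.3,0],
    [0.04,0.04,-0.6,0],
    [0.04,0.04,-0.9,0],
    [0.04,0.04,-1.2,0],
    [0.04,0.04,-1.45,0],
    [0.04,0.04,-1.65,0],
    [0.04,0.04,-1.77,0],
    [0.04,0.04,-1.81,0],
    [0.04,0.04,-1.81,0],
    [0.04,0.04,-1.81,0],
  ],
)

```text
t: 24.8
eef_pos: [0.4272, -0.3556, 0.1255]
ee_rot: [-3.141, 0.0, -2.26]
force: [0.1, 0.6, -0.9]
width: 0.0876
gripper_force: 0.0
```

Call:
carry_out(
  commands=[
    [0,0,0,0],
    [0,0,0,0],
    [0,0,0,0],
    [0,0,0,0],
    [0,0,0,0],
    [0,0,0,0],
    [0,0,0,0],
    [0,0,0,0],
    [0,0,0,0],
    [0,0,0,0],
  ],
  claw=1,
  force=25,
)

```text
t: 26.05
eef_pos: [0.4267, -0.3554, 0.1249]
ee_rot: [3.141, -0.0, -2.26]
force: [0.1, 0.0, -1.5]
width: 0.0133
gripper_force: 25.0
```

Call:
carry_out(
  commands=[
    [0,0,0.3,0],
    [0,0,0.8,0],
    [0,0,1.3,0],
    [0,0,1.7,0],
    [0.15,0.5,1.8,0],
    [0.4,1.2,1.8,0],
    [0.6,2.0,1.8,0],
    [0.85,2.8,1.8,0],
    [1.1,3.6,1.8,0],
    [1.35,4.3,1.8,0],
  ],
)

```text
t: 27.3
eef_pos: [0.4949, -0.1391, 0.2164]
ee_rot: [-3.14, 0.001, -2.26]
force: [0.1, -0.8, -1.9]
width: 0.0132
gripper_force: 25.0
```

Call:
carry_out(
  commands=[
    [0.2,0.7,0,0],
    [0.45,1.4,0,0],
    [0.65,2.1,0,0],
    [0.9,2.8,0,0],
    [1.15,3.6,0,0],
    [1.4,4.4,0,0],
    [1.65,5.2,0,0],
    [1.9,6.0,0,0],
    [2.1,6.7,0,0],
    [2.19,7.01,0,0],
  ],
)

```text
t: 28.55
eef_pos: [0.6043, 0.2118, 0.2157]
ee_rot: [-3.141, 0.0, -2.259]
force: [0.2, -0.2, -1.3]
width: 0.0134
gripper_force: 25.0
```

Run:
```python
from h import *
s=arm.get_state(); print(s['t'],s['eef_pos'],s['ee_rot'],s['width'])
f=arm.grab_frame('scene')
cv2.imwrite('pics/c8.png',cv2.resize(f['pixels'][120:270,230:410,::-1],None,fx=4.2,fy=4.2,interpolation=2))
p=s['eef_pos']; print('axis top/bot expected',proj(f,p+[0,0,.019]),proj(f,p+[0,0,-.085]),'foot',proj(f,p+[0,0,-.101]), 'slate',proj(f,(.604,.21,.038)))
f=arm.grab_frame('top')
print([circ(f,x['pixels'],.038) for x in arm.regions_of(f,'coaster')[:1]],[rect(f,x['pixels'],.038) for x in arm.regions_of(f,'slate')[:1]],[circ(f,x['pixels'],.074) for x in arm.regions_of(f,'tin')[:1]])
```

```text
28.55 [0.60431435 0.21176407 0.21571102] [-3.14135974e+00  4.33192615e-04 -2.25868817e+00] 0.01344733057906014
axis top/bot expected [308.92386655 169.94293921] [307.68100807 207.9626435 ] foot [307.50078289 213.47582815] slate [305.95818832 238.74041464]
[(array([0.536 , 0.3433, 0.0723]), (array([535.1, 344.1]), array([28.7, 72.3])))] [((586.322509765625, 189.8486328125), (50.149879455566406, 102.05037689208984), 45.44935989379883)] [(array([0.4254, 0.3124, 0.0728]), (array([426.9, 309.9]), array([64.3, 71.5])))]
```

View pics/c8.png

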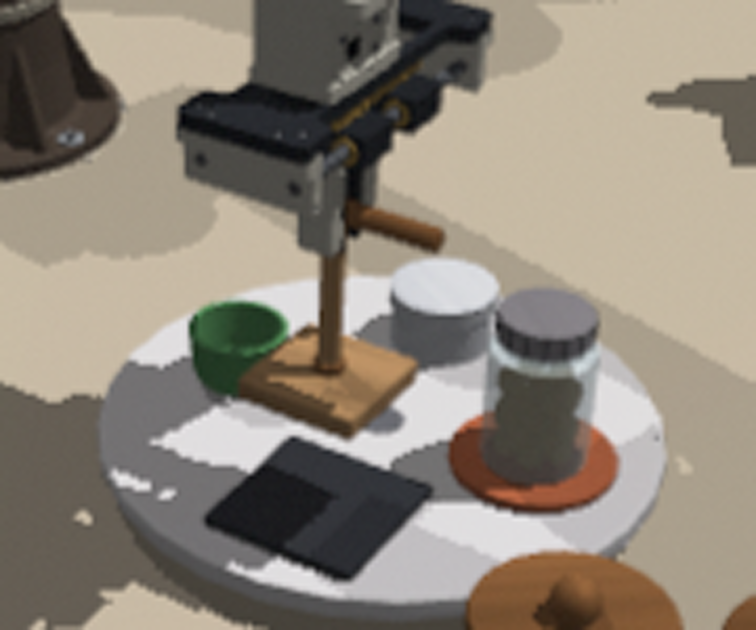

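Crop c8 shows the perch hanging upright, with its foot top centred at about (308.3,208.8) against the expected (307.7,208). The slate is centred at about (306.2,239.8), aligned and clear. The jar stands centred on the coaster. Lowering the perch.

Call:
carry_out(
  commands=[
    [0.02,-0.05,-0.2,0],
    [0.02,-0.05,-0.45,0],
    [0.02,-0.05,-0.7,0],
    [0.02,-0.05,-0.95,0],
    [0.02,-0.05,-1.15,0],
    [0.02,-0.05,-1.3,0],
    [0.02,-0.05,-1.4,0],
    [0.02,-0.05,-1.46,0],
    [0.02,-0.05,-1.5,0],
    [0.02,-0.05,-1.51,0],
  ],
)

```text
t: 30.05
eef_pos: [0.605, 0.2076, 0.1397]
ee_rot: [-3.142, 0.0, -2.26]
force: [-0.5, 0.3, -0.9]
width: 0.0131
gripper_force: 25.0
```

Call:
carry_out(
  commands=[
    [0,0,0,0],
    [0,0,0,0],
    [0,0,-0.01,0],
    [0,0,-0.01,0],
    [0,0,-0.02,0],
    [0,0,-0.02,0],
    [0,0,-0.03,0],
    [0,0,-0.03,0],
    [0,0,-0.03,0],
    [0,0,-0.03,0],
  ],
)

```text
t: 31.3
eef_pos: [0.6052, 0.2075, 0.1385]
ee_rot: [-3.141, 0.001, -2.26]
force: [-0.3, -1.6, 4.4]
width: 0.0134
gripper_force: 25.0
```

Call:
carry_out(
  commands=[
    [0,0,0,0],
    [0,0,0,0],
    [0,0,0,0],
    [0,0,0,0],
    [0,0,0,0],
    [0,0,0,0],
    [0,0,0.4,0],
    [0,0,1.0,0],
    [0,0,1.6,0],
    [0,0,1.8,0],
  ],
  claw=0,
)

```text
t: 32.55
eef_pos: [0.6057, 0.2079, 0.2302]
ee_rot: [-3.14, 0.003, -2.26]
force: [0.3, 0.3, -0.8]
width: 0.0876
gripper_force: 0.0
```

Run:
```python
from h import *
import math
s=arm.get_state(); print(s['t'],s['eef_pos'],s['ee_rot'],s['q'][5],s['width'])
f=arm.grab_frame('scene'); g=f['pixels'].astype(int)
cv2.imwrite('pics/c9.png',cv2.resize(f['pixels'][120:270,230:410,::-1],None,fx=4.2,fy=4.2,interpolation=2))
m=(g[:,:,1]>g[:,:,0]*1.25)&(g[:,:,1]>30); m[:,:265]=0; m[:,310:]=0; m[:180]=0;m[225:]=0
a=np.argwhere(m)[:,::-1]; print('bowl',a.min(0),a.max(0))
for p in((.4555,.1755),):
    P=np.array([proj(f,(p[0]+r*math.cos(t),p[1]+r*math.sin(t),z)) for r,z in((.033,.07),(.024,.03)) for t in np.arange(0,6.3,.1)]); print(P.min(0),P.max(0))
f=arm.grab_frame('top'); 
for m in arm.regions_of(f,'bowl')[:3]: print(m['conf'],circ(f,m['pixels'],.07))
```

```text
32.55 [0.60569589 0.20789735 0.23024521] [-3.14043982e+00  3.03654182e-03 -2.25983684e+00] -1.3242350894731716 0.08763942678341365
bowl [275 192] [297 213]
[274.371904   190.74215763] [298.6482762  214.23292356]
0.83 (array([0.5854, 0.5906, 0.0835]), (array([590.9, 594.6]), array([61.7, 85.5])))
0.6 (array([0.4572, 0.1747, 0.0654]), (array([457. , 175.2]), array([62.9, 64.6])))
```

View pics/c9.png

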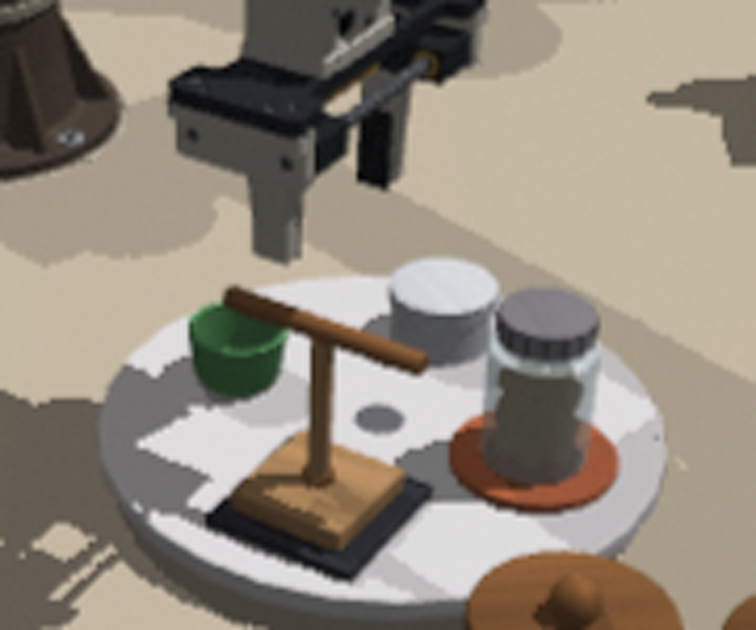

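Crop c9 shows the perch standing in the middle of the slate, foot at (320,490) in the crop, and the jar on its coaster. The parked bowl is at (238,348). Going to the bowl.

Call:
carry_out(
  commands=[
    [-0.2,-0.04,0,-0.8],
    [-0.5,-0.1,0,-2.0],
    [-0.9,-0.2,0,-3.3],
    [-1.3,-0.3,0,-4.7],
    [-1.8,-0.4,0,-6.2],
    [-2.3,-0.5,0,-7.7],
    [-2.7,-0.6,0,-9.2],
    [-2.98,-0.65,0,-10.4],
    [-2.98,-0.65,0,-11],
    [-2.98,-0.65,0,-11],
  ],
)

```text
t: 33.95
eef_pos: [0.4553, 0.1747, 0.227]
ee_rot: [-3.14, -0.001, 2.872]
force: [0.0, 0.3, -0.3]
width: 0.0874
gripper_force: 0.0
```

Call:
carry_out(
  commands=[
    [0,0,-0.5,0],
    [0,0,-1.1,0],
    [0,0,-1.7,0],
    [0,0,-2.3,0],
    [0,0,-2.8,0],
    [0,0,-3.2,0],
    [0,0,-3.5,0],
    [0,0,-3.7,0],
    [0,0,-3.75,0],
    [0,0,-3.75,0],
  ],
)

```text
t: 35.2
eef_pos: [0.456, 0.175, 0.0407]
ee_rot: [-3.142, 0.0, 2.872]
force: [0.4, 0.1, 0.6]
width: 0.0876
gripper_force: 0.0
```

Call:
carry_out(
  commands=[
    [0,0,0,0],
    [0,0,0,0],
    [0,0,0,0],
    [0,0,0,0],
    [0,0,0,0],
    [0,0,0,0],
    [0,0,0,0],
    [0,0,0,0],
    [0,0,0,0],
    [0,0,0,0],
  ],
  claw=1,
  force=10,
)

```text
t: 36.45
eef_pos: [0.4561, 0.1751, 0.0408]
ee_rot: [3.141, 0.0, 2.871]
force: [-1.4, -0.4, 4.7]
width: 0.065
gripper_force: 10.0
```

Call:
carry_out(
  commands=[
    [0,0,0.4,0],
    [0,0,1.0,0],
    [0,0,1.6,0],
    [0,-0.2,2.2,0],
    [0,-0.6,2.4,0],
    [0,-1.2,2.4,0],
    [0,-2.0,2.4,0],
    [0,-2.8,2.4,0],
    [0,-3.5,2.4,0],
    [0,-4.0,2.4,0],
  ],
)

```text
t: 37.7
eef_pos: [0.4547, -0.0271, 0.1595]
ee_rot: [-3.141, -0.002, 2.87]
force: [-0.2, -0.4, -0.8]
width: 0.0655
gripper_force: 10.0
```

Run:
```python
from h import *
s=arm.get_state(); print(s['t'],s['eef_pos'],s['q'][5],s['width'])
for n in('top','scene'):
    f=arm.grab_frame(n); save(f,'z_'+n+'.png')
    for m in arm.mark_of(f,'scale')[:1]: print(n,m['conf'],ray(f,m['uv'],0))
    for m in arm.regions_of(f,'scale')[:1]:
        M=m['pixels']; print(rect(f,M,.02))
        g=cv2.cvtColor(f['pixels'],cv2.COLOR_RGB2HSV); k=cv2.erode(M.astype(np.uint8),np.ones((3,3)))
        b=((f['pixels'].min(2)>60)&(k>0)&(g[:,:,1]<60)).astype(np.uint8)
        l,lab,st,ce=cv2.connectedComponentsWithStats(b); i=1+st[1:,4].argmax(); print(st[i],circ(f,lab==i,.024))
```

```text
37.7 [ 0.45472832 -0.02709837  0.15952538] -2.216889448915382 0.06546800912478752
top 0.65 [ 0.42462727 -0.35714647  0.        ]
((410.7034912109375, -353.3601379394531), (166.5421600341797, 134.29237365722656), 3.925187110900879)
[434 213  40  40 759] (array([ 0.4291, -0.3569,  0.1212]), (array([ 428.8, -357.1]), array([116.9, 120.1])))
scene 0.7 [ 0.42161304 -0.35699357  0.        ]
((423.9609375, -353.4938659667969), (182.75355529785156, 133.5164337158203), 3.751796007156372)
[ 70 201  46  28 923] (array([ 0.4139, -0.3654,  0.1522]), (array([ 416.8, -367.7]), array([123.7, 153.4])))
```

Call:
carry_out(
  commands=[
    [-0.04,-0.6,0,0],
    [-0.1,-1.4,0,0],
    [-0.17,-2.2,0,0],
    [-0.24,-3.0,0,0],
    [-0.3,-3.8,0,0],
    [-0.37,-4.6,0,0],
    [-0.43,-5.4,0,0],
    [-0.48,-6.1,0,0],
    [-0.52,-6.55,-0.2,0],
    [-0.52,-6.6,-0.5,0],
  ],
)

```text
t: 39.25
eef_pos: [0.4303, -0.3556, 0.1349]
ee_rot: [-3.142, 0.0, 2.87]
force: [-0.1, 0.3, -1.7]
width: 0.0655
gripper_force: 10.0
```

Call:
carry_out(
  commands=[
    [0,0,-0.2,0],
    [0,0,-0.5,0],
    [0,0,-0.8,0],
    [0,0,-1.1,0],
    [0,0,-1.4,0],
    [0,0,-1.6,0],
    [0,0,-1.7,0],
    [0,0,-1.75,0],
    [0,0,-1.78,0],
    [0,0,-1.78,0],
  ],
)

```text
t: 40.5
eef_pos: [0.43, -0.3551, 0.0468]
ee_rot: [-3.142, 0.0, 2.871]
force: [0.9, 0.8, -1.5]
width: 0.0652
gripper_force: 10.0
```

Correcting by about 2 mm, then down the last 11 mm.

Call:
carry_out(
  commands=[
    [-0.03,-0.04,-0.05,0],
    [-0.03,-0.04,-0.1,0],
    [-0.03,-0.04,-0.15,0],
    [-0.03,-0.04,-0.19,0],
    [-0.03,-0.04,-0.21,0],
    [-0.03,-0.04,-0.22,0],
    [-0.03,-0.04,-0.23,0],
    [-0.03,-0.04,-0.24,0],
    [-0.03,-0.04,-0.24,0],
    [-0.03,-0.04,-0.24,0],
  ],
)

```text
t: 41.75
eef_pos: [0.4285, -0.357, 0.0349]
ee_rot: [-3.141, 0.0, 2.871]
force: [-1.0, 1.2, 6.1]
width: 0.0652
gripper_force: 10.0
```

Call:
carry_out(
  commands=[
    [0,0,0,0],
    [0,0,0,0],
    [0,0,0,0],
    [0,0,0,0],
    [0,0,0,0],
    [0,0,0.3,0],
    [0,0,1.0,0],
    [0,0,2.0,0],
    [0,0,3.0,0],
    [0,0.4,3.4,0],
  ],
  claw=0,
)

```text
t: 43.0
eef_pos: [0.4296, -0.3381, 0.2091]
ee_rot: [-3.14, 0.006, 2.87]
force: [1.1, 0.5, -0.8]
width: 0.0878
gripper_force: 0.0
```

Call:
carry_out(
  commands=[
    [0,0.5,0,0],
    [0,1.2,0,0],
    [0,1.9,0,0],
    [0,2.6,0,0],
    [0,3.2,0,0],
    [0,3.7,0,0],
    [0,4,0,0],
    [0,4,0,0],
    [0,4,0,0],
    [0,4,0,0],
  ],
)

```text
t: 44.25
eef_pos: [0.4283, -0.1375, 0.2045]
ee_rot: [-3.141, -0.0, 2.87]
force: [-0.4, 0.3, -0.5]
width: 0.0875
gripper_force: 0.0
```

Run:
```python
from h import *
s=arm.get_state(); print(s['t'],s['eef_pos'])
f=arm.grab_frame('top'); F=f['pixels'][:,:,::-1]
for m in arm.regions_of(f,'bowl')[:3]: print(m['conf'],circ(f,m['pixels'],.064))
for q,z in(('jar',.142),('coaster',.038)): print(q,[circ(f,x['pixels'],z) for x in arm.regions_of(f,q)[:1]])
f=arm.grab_frame('scene'); S=f['pixels'][:,:,::-1]
im=np.hstack([cv2.resize(F[130:290,180:500],(400,200)),]); 
o=np.vstack([np.hstack([cv2.resize(F[200:270,420:490],(280,280)),cv2.resize(F[140:270,180:310],(280,280))]),np.hstack([cv2.resize(S[180:250,55:125],(280,280)),cv2.resize(S[150:270,250:390],(280,280))])])
cv2.imwrite('pics/fin.png',o)
```

```text
44.25 [ 0.42834665 -0.13754793  0.20450977]
0.76 (array([0.5838, 0.5887, 0.0939]), (array([582.4, 589.9]), array([83.5, 93.1])))
0.43 (array([ 0.4314, -0.3768,  0.0374]), None)
jar [(array([0.5651, 0.3376, 0.0772]), (array([564.8, 338.1]), array([65.4, 77.7])))]
coaster [(array([0.5676, 0.3464, 0.1054]), (array([567.7, 346.3]), array([103.2, 104.8])))]
```

View pics/fin.png

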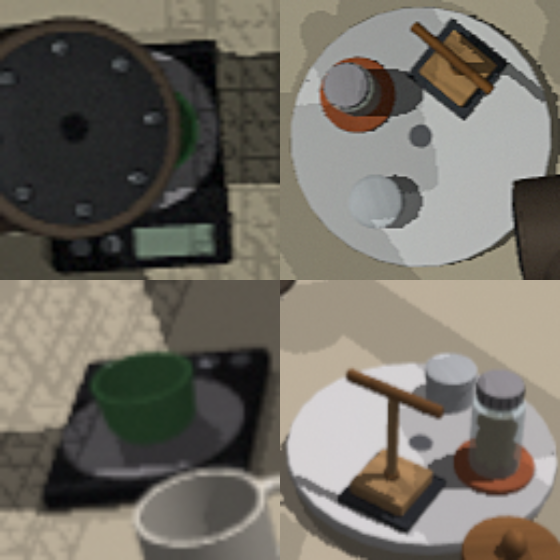

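The last picture shows all three standing upright in the middle of their places: the bowl on the plate, the jar on the terracotta coaster and the perch on the slate. The arm is clear, so I'm handing in.

```bash
python3 -c "
from station import arm
print(arm.job_done())"
```

```text
the job is handed in; nothing more can be done
None
```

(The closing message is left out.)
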